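# Pack the amber sample jars into their colour-coded canisters

### The job

Pack the three round amber sample jars: stand each one upright in the canister base of the same colour as its cap. Once all three are in, put the red cover over the red base and press it down until it snaps fully home. Leave the square white jars and the beaker where they stand.

Things in the scene. Friction and masses are not known exactly. Their poses are not given: they have to be found in the camera images.
- jar_red_center (a point): Round amber glass jar with a red cap of the same width, loose, upright on the bench. Diameter 34 mm, height 58 mm (cap: top 18), about 90 g. Point: its centre, half-way up (29 mm above its underside); z up. Fingers do not fit inside a canister base: keep the fingertips over 20 mm above the jar's underside.
- jar_yellow_center (a point): Round amber glass jar with a yellow cap of the same width, loose, upright on the bench. Diameter 34 mm, height 58 mm (cap: top 18), about 90 g. Point: its centre, half-way up (29 mm above its underside); z up. Fingers do not fit inside a canister base: keep the fingertips over 20 mm above the jar's underside.
- jar_blue_center (a point): Round amber glass jar with a blue cap of the same width, loose, upright on the bench. Diameter 34 mm, height 58 mm (cap: top 18), about 90 g. Point: its centre, half-way up (29 mm above its underside); z up. Fingers do not fit inside a canister base: keep the fingertips over 20 mm above the jar's underside.
- base_red: Red round canister base, fixed to the bench. Origin: centre of its underside, at bench height; z up. Flange 84 mm across, 4 thick; on it an open cup, 60 mm outside and 50 inside diameter, rim 18 mm and inner floor 4 mm above the bench (a jar in it has its centre at 33). Three black spring clips stand out from the cup to radius 33.6 mm, 11.5 mm above the bench.
- base_yellow: Yellow round canister base, fixed to the bench. Origin: centre of its underside, at bench height; z up. Flange 84 mm across, 4 thick; on it an open cup, 60 mm outside and 50 inside diameter, rim 18 mm and inner floor 4 mm above the bench (a jar in it has its centre at 33). Three black spring clips stand out from the cup to radius 33.6 mm, 11.5 mm above the bench.
- base_blue: Blue round canister base, fixed to the bench. Origin: centre of its underside, at bench height; z up. Flange 84 mm across, 4 thick; on it an open cup, 60 mm outside and 50 inside diameter, rim 18 mm and inner floor 4 mm above the bench (a jar in it has its centre at 33). Three black spring clips stand out from the cup to radius 33.6 mm, 11.5 mm above the bench.
- cover_grip (a point): Red dome cover, 75 mm wide, 66 high, loose, upright; on top a black knob 22 wide, 28 high. 120 g. Point: middle of the knob, 80 mm above the underside; z up; yaw is free. Inside 64 mm wide at the lowest 4 mm, 69.6 above, 63 deep: fits over a jar in its base. On a base it stops at the clips (underside 14 mm above the bench); a push of 4-10 N snaps it home: underside at 4 mm, point at 84 mm.
- square_red_center (a point): Bystander: square white plastic jar with a small round red cap; 36 by 36 mm, height 54 mm with the cap, upright on the bench, loose. The point is its centre, half-way up (27 mm above its underside); x and y along its sides. Not to be packed.
- square_blue_center (a point): Bystander: square white plastic jar with a small round blue cap; 36 by 36 mm, height 54 mm with the cap, upright on the bench, loose. The point is its centre, half-way up (27 mm above its underside); x and y along its sides. Not to be packed.
- beaker_center (a point): Bystander: small empty clear glass beaker, loose, on the bench; outer diameter 52 mm at the rim, height 70 mm. The point is its centre, half-way up (35 mm above the bench).
Things that resemble listed ones, but are neither listed nor needed, are in the scene too. There is more than one size of the base_yellow; the job needs the larger.

How it is judged (in metres and radians):
On the way, in this order (a step that is already met when the one before it is completed fails the run):
1. all three amber jars stand in the bases of their cap colours (horizontal distance between jar_red_center and base_red below 0.012 m and z of jar_red_center in the frame of base_red below 0.037 m and angle between each of jar_red_center, jar_yellow_center, jar_blue_center's own z axis and vertical below 0.1 rad and horizontal distance between jar_yellow_center and base_yellow below 0.012 m and z of jar_yellow_center in the frame of base_yellow below 0.037 m and horizontal distance between jar_blue_center and base_blue below 0.012 m and z of jar_blue_center in the frame of base_blue below 0.037 m and linear speed of each of jar_red, jar_yellow, jar_blue below 0.03 m/s), for 0.2 s.
2. the red cover is snapped down on the red base (horizontal distance between cover_grip and base_red below 0.005 m and z of cover_grip in the frame of base_red below 0.0875 m and angle between cover_grip's own z axis and vertical below 0.06 rad), for 0.2 s.
At the end, for the whole second after the job is handed in: Each amber jar stands upright (within 0.1 rad) and at rest on the floor of the base of its cap colour, its axis within 12 mm of the base's; the red cover is on the red base, level within 0.06 rad, within 5 mm of its axis and no more than 3.5 mm above its fully home height, at rest (all of step 1 and all of step 2 and linear speed of cover below 0.03 m/s); the robot touches nothing.
It fails at once if a bystander (square_red) is shifted by more than 20 mm or knocked over (distance of square_red_center from where it was at the start of the episode above 0.02 m or angle between square_red_center's own z axis and vertical above 0.4 rad).
It fails at once if a bystander (square_blue) is shifted by more than 20 mm or knocked over (distance of square_blue_center from where it was at the start of the episode above 0.02 m or angle between square_blue_center's own z axis and vertical above 0.4 rad).
It fails at once if a bystander (beaker) is shifted by more than 20 mm or knocked over (distance of beaker_center from where it was at the start of the episode above 0.02 m or angle between beaker_center's own z axis and vertical above 0.4 rad).
It also fails if it takes over 106 s, if anything falls off the work surface, if the arm or the gripper's body presses on something with over 40 N, if the wrist force passes 120 N, or if a joint passes its speed limit or range.

### The arm

A 6-joint arm with a two-finger parallel gripper is mounted at the origin on the work surface. World frame = base frame: x ahead of the robot, y to its left, z up, the work surface at z = 0. Lengths are in mm, angles in rad, forces in N, time in s.
With the tool pointing down it reaches from about 400 to 825 mm from the base axis. Payload 7 kg.
Tool frame: the origin (TCP) lies at the very end of the fingers, on their centre line; the grasp point (between the pads) lies 19 mm behind it; z points along the fingers, y is the line along which they close (so a half turn about z gives the same grasp; the last joint's range is limited). The gripper opens to 88 mm and grips with 3 to 60 N. Pads are 19 mm wide; open, the fingers measure 130 mm over their backs; the gripper's body (78 mm by 193 mm) begins 47 mm behind the grasp point.
Start: joints at [-1.036, 0.359, 0.012, 0, -1.224, -0.288], TCP at [164.878, -654.531, 226.561] pointing down, gripper open.
Joint ranges: [-3.07, 3.07], [-1.43, 2.12], [-1.02, 1.25], [-3.03, 1.67], [-3.05, -0], [-3.03, 3.03]. Speed limits (rad/s): [2.39, 2.39, 3.01, 3.14, 3.14, 3.14].

### API

Orientations are given as a unit quaternion [x, y, z, w].
In Python, from plant import bot gives the robot as it stands. Calls block until the motion is done:
- bot.move_ptp(position, orientation): joint-space move of the TCP to a pose.
- bot.line_to(position, velocity=150, ori=None): straight line of the TCP; ori=None keeps the orientation; velocity is the mean speed in mm/s.
- bot.move_joints(angles): joint-space move.
- bot.move_gripper(opening, force=None): finger opening in mm; force is the grip in N (None keeps the last); returns when the fingers have stopped.
- bot.pause(seconds).
- bot.solve_ik(position, orientation): joint angles nearest the present ones, or None.
- bot.read_state(): the state.
- bot.camera(name): name is "scene" or "top"; returns the picture (400x640x3 uint8, red, green, blue); there is no depth.
- bot.get_calibration(name): a dict with "fx", "fy", "cx", "cy" (pixels), "view" (4x4, takes a point from world to camera coordinates). Camera axes: x right, y up, looking along -z (the intrinsics and any distortion apply to the point x, -y, -z); pixel columns grow to the right and rows downward; lengths in mm; the calibration is good to about 2 mm. A picture is of the moment at which its call begins. get_calibration takes no time and is no camera call.
A pose or a line that the arm cannot do raises bot.Unreachable and nothing moves.
- bot.close_job(): hands the job in; it is judged then, once.
The state is a dict: "t": time; "joint_pos": joint angles; "qvel": joint speeds; "tau": joint torques, N m; "tcp_pos": TCP position; "eef_rot": TCP orientation; "contact_force": force on the tool from outside, world axes, zero at the start; "moment": the same for the moment, N m; "width": finger opening in mm; "finger_force": force on a finger pad.
Only numpy, scipy, OpenCV 4.12 (cv2) and the standard library are available. Lean on these libraries where they do the work, as an engineer would, in place of code of your own. Each camera call takes 0.05 s, during which the arm holds its last target. There are 200 camera calls.

## Working session

There is one attempt and no reset: what is moved stays moved. The work goes in short steps, each a Python script; the robot and the scene stay as the last script left them, time stands still between calls to the robot, and variables do not carry over. Pictures are saved under pics/ and viewed, at most 14 in all, crops included, and the job is handed in when it is done.

```bash
ls; mkdir -p pics; python3 - <<'E'
from plant import bot
import cv2,numpy as np
for n in("scene","top"):
    im=bot.camera(n); cv2.imwrite(f"pics/{n}0.png",im[:,:,::-1]); c=bot.get_calibration(n); print(n,{k:(np.round(v,3).tolist()) if k=='view' else v for k,v in c.items()})
s=bot.read_state();print(s)
E
```

```text
pics
scene {'fx': 516.0423443678327, 'fy': 516.0423443678327, 'cx': 327.44087275741845, 'cy': 201.36241497056346, 'view': [[0.639, 0.769, 0.023, -377.817], [-0.448, 0.348, 0.823, 194.49], [0.625, -0.536, 0.567, -1566.195], [0.0, 0.0, 0.0, 1.0]]}
top {'fx': 366.87335795310923, 'fy': 366.87335795310923, 'cx': 320.29838178625613, 'cy': 201.32434185258683, 'view': [[0.025, -0.999, -0.019, 5.982], [0.995, 0.023, 0.094, -609.988], [-0.093, -0.022, 0.995, -878.221], [0.0, 0.0, 0.0, 1.0]]}
{'t': 0.1, 'joint_pos': array([-1.03591866e+00,  3.59312938e-01,  1.11577546e-02, -2.67829505e-04,
       -1.22412441e+00, -2.88109222e-01]), 'qvel': array([-0.00128043, -0.00138477,  0.00348328,  0.00317103, -0.00147457,
        0.00097085]), 'tau': array([ 1.83101965e-03, -5.84164381e+01,  2.93755603e+01,  7.01540351e+00,
        1.01729447e-02, -6.21531558e-05]), 'tcp_pos': array([ 164.7414326 , -654.1367743 ,  225.72839583]), 'eef_rot': array([-1.23026116e-01,  9.92403148e-01,  7.30086830e-04, -1.81233410e-04]), 'contact_force': array([-0.33163918,  0.67737657, -0.27996796]), 'moment': array([ 0.00660079,  0.08143872, -0.02077388]), 'finger_force': 0.0, 'width': 87.81515729725785}
```

View pics/scene0.png

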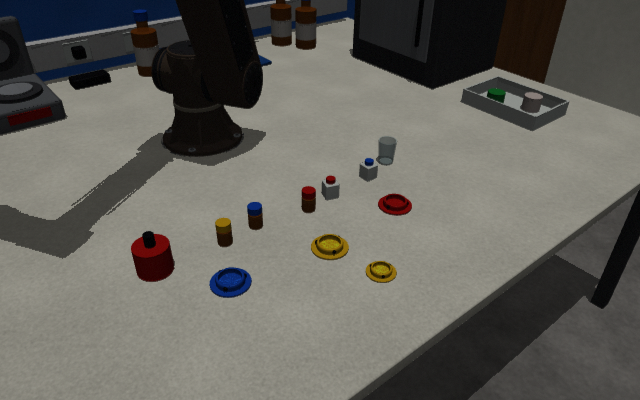

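View pics/top0.png

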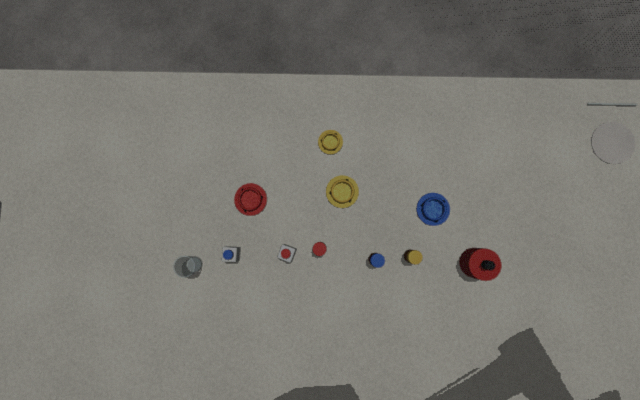

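The scene picture shows the jars: red at (308,200), blue (255,216) and yellow (223,232). The cover is at (152,256). Bases are red (395,204), blue (231,282), large yellow (330,246) and small yellow (381,271). In the top picture the bases are red (251,199), large yellow (342,192), small yellow (330,142) and blue (433,209). The caps are red (319,249), blue (377,261) and yellow (414,257), and the cover is at (481,264). The squares are at (230,255) and (287,254), with the beaker at (193,266).

```bash
cat > h.py <<'E'
from plant import bot
import cv2,numpy as np
def blobs(im,amin=40):
    "colour blobs -> list of (colour, centroid, area, hull centroid)"
    hsv=cv2.cvtColor(im,cv2.COLOR_RGB2HSV); H,S,V=cv2.split(hsv); out=[]
    for n,lo,hi in(("red",173,5),("yellow",19,32),("blue",105,125)):
        m=((H>=lo)|(H<=hi)) if lo>hi else ((H>=lo)&(H<=hi))
        m=(m&(S>150)&(V>60)).astype(np.uint8)
        for c in cv2.findContours(m,cv2.RETR_EXTERNAL,cv2.CHAIN_APPROX_NONE)[0]:
            h=cv2.convexHull(c); M=cv2.moments(h)
            if M["m00"]<amin: continue
            out.append((n,np.array([M["m10"],M["m01"]])/M["m00"],M["m00"],cv2.boundingRect(c)))
    return out
def ray(cam,uv):
    c=bot.get_calibration(cam); V=np.array(c["view"]); R,t=V[:3,:3],V[:3,3]
    d=np.array([(uv[0]-c["cx"])/c["fx"],-(uv[1]-c["cy"])/c["fy"],-1.])
    d=R.T@d; return -R.T@t,d/np.linalg.norm(d)
def plane(cam,uv,z):
    o,d=ray(cam,uv); return o+d*(z-o[2])/d[2]
def tri(uvs):
    "uvs: {cam:uv} -> point and half-gap between the rays"
    A=np.zeros((3,3));b=np.zeros(3);L=[]
    for k,uv in uvs.items():
        o,d=ray(k,uv);P=np.eye(3)-np.outer(d,d);A+=P;b+=P@o;L.append((o,P))
    p=np.linalg.solve(A,b); return p,max(np.linalg.norm(P@(p-o)) for o,P in L)
def q(yaw):
    "tool down, closing line (tool y) at angle yaw+90deg from world x"
    return np.array([np.cos(yaw/2),np.sin(yaw/2),0,0])
E
python3 - <<'E'
from h import *
for n in("scene","top"):
    im=cv2.imread(f"pics/{n}0.png")[:,:,::-1].copy()
    for b in blobs(im,30): print(n,b[0],b[1].round(1),b[2],b[3], plane(n,b[1],4 if b[2]>500 and n=="top" else 49).round(1))
E
```

```text
scene red [149.7 245.6] 655.0 (131, 234, 38, 24) [ 448.5 -359.6   49. ]
scene red [394.7 204. ] 501.0 (378, 194, 34, 21) [654.7 151.3  49. ]
scene red [308.2 189.8] 70.0 (302, 186, 14, 8) [482.8  28.3  49. ]
scene yellow [380.5 271.3] 474.0 (366, 261, 30, 21) [800.6 -39.   49. ]
scene yellow [329.3 246.4] 703.5 (311, 234, 38, 25) [679.3 -69.4  49. ]
scene yellow [222.6 222.1] 97.5 (215, 218, 16, 9) [ 469.9 -200.8   49. ]
scene blue [230.1 281.9] 903.5 (210, 268, 41, 29) [ 643.8 -285.8   49. ]
scene blue [254.  205.6] 80.0 (247, 202, 15, 8) [ 458.9 -111.9   49. ]
scene blue [263.2  59.9] 40.0 (259, 56, 12, 8) [-345.3  453.2   49. ]
scene blue [139.2  10.6] 34.5 (132, 9, 15, 4) [-1291.    358.1    49. ]
top red [484.  264.1] 773.0 (468, 249, 33, 31) [ 465.4 -388.3    4. ]
top red [285.5 253.1] 46.5 (282, 249, 8, 9) [481.6 100.5  49. ]
top red [319.  248.5] 117.0 (313, 242, 13, 14) [494.5  20.7  49. ]
top red [250.1 199. ] 735.5 (235, 184, 31, 31) [613.6 200.7   4. ]
top yellow [415.3 256.9] 90.5 (410, 251, 11, 12) [ 480.7 -208.    49. ]
top yellow [341.9 190.8] 439.0 (330, 179, 25, 25) [634.6 -31.1  49. ]
top yellow [329.6 141.1] 351.0 (319, 131, 23, 22) [756.5   1.3  49. ]
top blue [376.8 260.1] 119.0 (371, 254, 13, 13) [ 470.9 -117.3   49. ]
top blue [227.8 254.2] 50.0 (224, 250, 9, 9) [475.4 238.9  49. ]
top blue [432.6 208.8] 758.5 (417, 193, 32, 32) [ 599.8 -262.     4. ]
```

```bash
python3 - <<'E'
from h import *
im=cv2.imread("pics/scene0.png");hsv=cv2.cvtColor(im,cv2.COLOR_BGR2HSV)
for x,y0 in((308,183),(255,199),(223,216)): print([tuple(int(a) for a in hsv[y,x]) for y in range(y0,y0+32)])
c=cv2.resize(im[170:300,120:440],None,fx=2.5,fy=2.5,interpolation=cv2.INTER_CUBIC)
t=cv2.resize(cv2.imread("pics/top0.png")[170:290,180:500],None,fx=2.5,fy=2.5,interpolation=cv2.INTER_CUBIC)
cv2.imwrite("pics/z0.png",np.clip(np.vstack([c[:300],t])*1.0,0,255)[:600])
E
```

```text
[(28, 21, 143), (24, 25, 144), (17, 33, 139), (1, 187, 116), (1, 250, 107), (1, 239, 109), (0, 238, 108), (0, 236, 109), (1, 239, 110), (0, 234, 109), (0, 237, 98), (1, 255, 42), (179, 232, 45), (179, 238, 45), (179, 232, 45), (0, 227, 45), (5, 239, 49), (14, 220, 59), (12, 224, 33), (13, 195, 34), (13, 209, 33), (13, 247, 30), (10, 214, 31), (12, 213, 30), (13, 220, 29), (12, 196, 30), (13, 213, 30), (12, 213, 30), (13, 228, 28), (14, 94, 46), (21, 31, 115), (22, 19, 144)]
[(25, 20, 150), (25, 22, 150), (30, 7, 139), (111, 232, 111), (111, 234, 111), (111, 228, 112), (111, 235, 112), (111, 230, 113), (111, 232, 112), (111, 237, 112), (111, 233, 106), (112, 238, 46), (112, 238, 46), (112, 222, 46), (111, 222, 47), (111, 238, 45), (117, 182, 42), (12, 208, 43), (12, 209, 50), (13, 224, 33), (13, 230, 31), (12, 214, 31), (13, 221, 30), (13, 237, 29), (12, 220, 29), (13, 237, 28), (13, 221, 30), (12, 230, 30), (14, 237, 28), (13, 228, 28), (14, 92, 47), (21, 29, 113)]
[(24, 27, 143), (22, 83, 135), (22, 231, 140), (22, 232, 141), (22, 232, 141), (22, 232, 142), (22, 227, 144), (22, 232, 142), (22, 228, 143), (22, 233, 141), (22, 235, 126), (22, 237, 58), (22, 230, 60), (21, 238, 59), (22, 242, 57), (22, 242, 57), (21, 234, 60), (15, 246, 56), (13, 211, 46), (14, 231, 32), (12, 237, 29), (13, 230, 30), (11, 204, 30), (12, 213, 30), (14, 229, 29), (12, 220, 29), (13, 229, 29), (13, 196, 30), (13, 211, 29), (13, 228, 28), (14, 103, 47), (19, 37, 116)][ WARN:0@0.176] global loadsave.cpp:1063 imwrite_ Unsupported depth image for selected encoder is fallbacked to CV_8U.
```

View pics/z0.png

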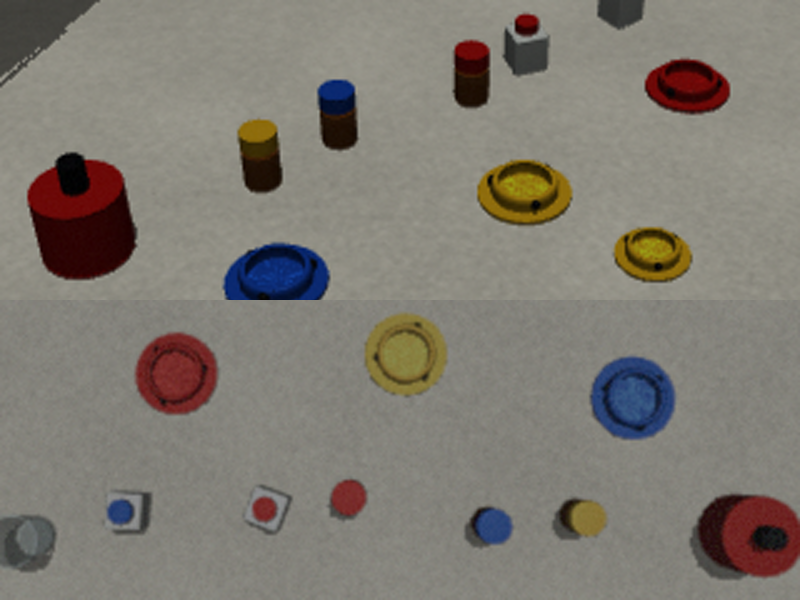

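The zoom shows that the bright part of each cap is its top face. The flanges show as complete ellipses, although in the scene view the cup rim sticks out behind the flange. The knob is black. I'll triangulate the cap tops, flanges and knob.

```bash
cat >> h.py <<'E'
HUE={"red":(173,6),"yellow":(18,34),"blue":(102,125)}
def mask(im,col,smin,vmin):
    H,S,V=cv2.split(cv2.cvtColor(im,cv2.COLOR_RGB2HSV)); lo,hi=HUE[col]
    m=((H>=lo)|(H<=hi)) if lo>hi else ((H>=lo)&(H<=hi))
    return (m&(S>smin)&(V>vmin)).astype(np.uint8)
def contour_at(m,uv):
    "external contour of the mask nearest to uv"
    cs=[c for c in cv2.findContours(m,cv2.RETR_EXTERNAL,cv2.CHAIN_APPROX_NONE)[0] if len(c)>8]
    return max(cs,key=lambda c:cv2.pointPolygonTest(c,tuple(map(float,uv)),True))
def cen(c):
    M=cv2.moments(cv2.convexHull(c)); return np.array([M["m10"],M["m01"]])/M["m00"]
def find(ims,col,uv,kind):
    "kind cap: bright top face; base: flange ellipse. ims/uv: dicts by camera"
    o={}
    for k,im in ims.items():
        v=(75 if k=="scene" else 60) if kind=="cap" else 30
        c=contour_at(mask(im,col,150 if k=="scene" else 85,v),uv[k])
        if kind=="base":
            p=c[:,0]; xm=p[:,1][[p[:,0].argmin(),p[:,0].argmax()]].mean()
            if k=="scene": p=p[p[:,1]>=xm-2]
            o[k]=np.array(cv2.fitEllipseDirect(p.astype(np.float32))[0])
        else: o[k]=cen(c)
    return o
def knob(ims,uv,r=16):
    o={}
    for k,im in ims.items():
        m=((im.max(2)<(24 if k=="scene" else 60))*255).astype(np.uint8); z=np.zeros_like(m)
        cv2.circle(z,tuple(int(a) for a in uv[k]),r,255,-1); o[k]=cen(contour_at(m&z,uv[k]))
    return o
E
python3 - <<'E'
from h import *
ims={n:cv2.imread(f"pics/{n}0.png")[:,:,::-1].copy() for n in("scene","top")}
T={"jar_red":("red",(308,189),(319,249),"cap"),"jar_blue":("blue",(254,205),(377,261),"cap"),"jar_yellow":("yellow",(223,222),(414,257),"cap"),
"sq_red":("red",(331,179),(286,253),"cap"),"sq_blue":("blue",(369,161),(228,254),"cap"),
"cover_top":("red",(150,246),(481,264),"cap"),"base_red":("red",(395,204),(251,199),"base"),"base_yellow":("yellow",(330,246),(342,192),"base"),"base_blue":("blue",(231,282),(433,209),"base"),"small_yellow":("yellow",(381,271),(330,142),"base")}
for n,(c,s,t,k) in T.items():
    o=find(ims,c,{"scene":s,"top":t},k); p,g=tri(o); print(n,{a:b.round(1).tolist() for a,b in o.items()},p.round(1),"gap",g.round(1), [plane(a,o[a],58 if k=="cap" else 4)[:2].round(1).tolist() for a in o])
for im in ims.values(): pass
print(ims["top"][258:272,480:498].max(2)); print(ims["scene"][230:250:2,140:162].max(2))
o=knob(ims,{"scene":(149,239),"top":(488,265)});print("knob",o,tri(o))
E
```

```text
jar_red {'scene': [308.2, 189.7], 'top': [319.0, 248.5]} [494.5  20.   58.5] gap 0.6 [[493.5, 20.0], [494.8, 20.5]]
jar_blue {'scene': [254.0, 205.6], 'top': [377.1, 260.1]} [ 470.8 -117.5   57.9] gap 1.1 [[470.0, -118.4], [471.5, -116.6]]
jar_yellow {'scene': [222.4, 222.1], 'top': [414.5, 256.8]} [ 480.7 -205.3   57.4] gap 1.1 [[480.5, -206.4], [481.4, -204.2]]
sq_red {'scene': [330.4, 177.9], 'top': [285.2, 253.3]} [481.1 100.2  54.5] gap 0.5 [[485.0, 96.2], [481.6, 100.1]]
sq_blue {'scene': [368.7, 159.9], 'top': [227.5, 254.2]} [475.4 237.2  55.7] gap 0.5 [[478.0, 233.8], [475.8, 237.0]]
cover_top {'scene': [149.7, 245.5], 'top': [484.3, 264.2]} [ 468.5 -364.6   64.4] gap 1.1 [[459.4, -362.9], [468.7, -366.3]]
base_red {'scene': [394.5, 204.5], 'top': [250.0, 199.0]} [613.3 200.2   3.8] gap 0.7 [[613.2, 199.3], [613.8, 200.8]]
base_yellow {'scene': [329.3, 247.2], 'top': [341.8, 191.3]} [638.8 -33.2   2. ] gap 0.6 [[640.3, -35.3], [638.9, -32.6]]
base_blue {'scene': [230.0, 282.2], 'top': [432.8, 208.7]} [ 599.8 -263.5    2.3] gap 0.6 [[600.9, -264.8], [600.0, -262.5]]
small_yel
[... 1572 characters left out ...]
  3   0   4   2   5  49 107 109 107
  107 107 109 108]
 [106 107 105  46   5   4   3   2   4   0   4   2   2   4  18 101 107 109
  108 106 108 107]
 [106 108 106  78   2   6   2   6   2   4   3   3   3   3   3  31 108 108
  107 106 108 107]
 [108 107 107 103  27   3   2   3   3   2   5   2   4   1   6  34 109 107
  108 108 108 108]
 [108 108 108 107  78  11   1   5   6   3   4   2   6  14  48 108 108 107
  108 108 109 107]
 [107 109 108 106 108 106  81  80  44  60  60  82 107 107 107 109 108 106
  108 107 107 109]]
knob {'scene': array([148.53703704, 239.44444444]), 'top': array([487.2047619, 264.8015873])} (array([ 468.33783353, -364.32845234,   79.97876854]), np.float64(0.870888929437045))
```

Heights agree with the text: caps 58, flanges 2–4, knob 80. I'll close the fingers along x, which is clear of all neighbours, and pick the first jar.

```bash
cat >> h.py <<'E'
import json
P=dict(jar_red=(494.2,20.2),jar_blue=(470.8,-117.5),jar_yellow=(480.8,-205.3),base_red=(613.4,200.2),base_yellow=(639.4,-33.6),base_blue=(600.3,-263.5),cover=(468.3,-364.4))
UP=170
def Q():
    "closing along x, the half turn that keeps joint 6 mid-range"
    return min((q(np.pi/2),q(-np.pi/2)),key=lambda o:abs(bot.solve_ik([600,0,200],o)[5]))
def goto(xy,z,o): bot.move_ptp([*xy,z],o)
def pick(xy,z,o,force,wide=88,up=UP):
    bot.move_gripper(wide); goto(xy,up,o); bot.line_to([*xy,z],velocity=120)
    bot.move_gripper(0,force); s=bot.read_state(); print("grip",s["width"].round(1) if hasattr(s["width"],"round") else s["width"],s["finger_force"],s["tcp_pos"].round(1))
    bot.line_to([*xy,up],velocity=150)
def place(xy,z,o,up=UP):
    goto(xy,up,o); print("held",round(bot.read_state()["width"],1)); bot.line_to([*xy,z+15],velocity=150); bot.line_to([*xy,z],velocity=30)
    print("F",bot.read_state()["contact_force"].round(1)); bot.move_gripper(60); bot.line_to([*xy,up],velocity=150)
E
python3 - <<'E'
from h import *
for s in(1,-1):
    for k in P:
        a=bot.solve_ik([*P[k],170],q(s*np.pi/2)); print(s,k,None if a is None else np.round(a,2))
o=Q(); print(o)
pick(P["jar_yellow"],30,o,25); s=bot.read_state(); print(s["t"],s["width"],s["tcp_pos"])
E
```

```text
1 jar_red [ 0.44  0.11 -0.46  0.   -1.    2.7 ]
1 jar_blue [ 0.16  0.09 -0.48  0.   -1.    2.98]
1 jar_yellow None
1 base_red [ 0.62  0.35 -0.14  0.   -1.09  2.52]
1 base_yellow [ 0.25  0.34 -0.15  0.   -1.08  2.89]
1 base_blue [-0.12  0.37 -0.11  0.   -1.09 -3.02]
1 cover [-0.33  0.27 -0.25  0.   -1.05 -2.81]
-1 jar_red [ 0.44  0.11 -0.46  0.   -1.   -0.44]
-1 jar_blue [ 0.16  0.09 -0.48  0.   -1.   -0.16]
-1 jar_yellow [-0.03  0.15 -0.4   0.   -1.01  0.03]
-1 base_red [ 0.62  0.35 -0.14  0.   -1.09 -0.62]
-1 base_yellow [ 0.25  0.34 -0.15  0.   -1.08 -0.25]
-1 base_blue [-0.12  0.37 -0.11  0.   -1.09  0.12]
-1 cover [-0.33  0.27 -0.25  0.   -1.05  0.33]
[ 0.70710678 -0.70710678  0.          0.        ]
grip 33.687943610038 24.99789386987686 [ 480.8 -205.3   30. ]
5.6083 33.26405480274902 [ 480.12717567 -205.151954    169.08344036]
```

```bash
python3 - <<'E'
from h import *
o=Q()
place(P["base_yellow"],34.5,o)
for c in("blue","red"):
    pick(P["jar_"+c],30,o,25); place(P["base_"+c],34.5,o)
goto((468,-200),250,o)
ims={}
for n in("scene","top"):
    ims[n]=bot.camera(n); cv2.imwrite(f"pics/{n}1.png",ims[n][:,:,::-1])
print(bot.read_state()["t"])
c=[cv2.resize(x,(800,300),interpolation=cv2.INTER_CUBIC) for x in(ims["scene"][165:315,120:440],ims["top"][150:270,180:500])]
cv2.imwrite("pics/z1.png",np.vstack(c)[:,:,::-1])
E
```

```text
held 33.5
F [-0.5  0.7 -1. ]
grip 33.15124388162742 24.997906386852264 [ 470.7 -117.5   30. ]
held 33.5
F [-0.3 -0.6 -0.8]
grip 33.64294797444788 24.998032450675964 [494.2  20.2  30. ]
held 33.6
F [ 0.5  0.1 -1.1]
29.825
```

View pics/z1.png

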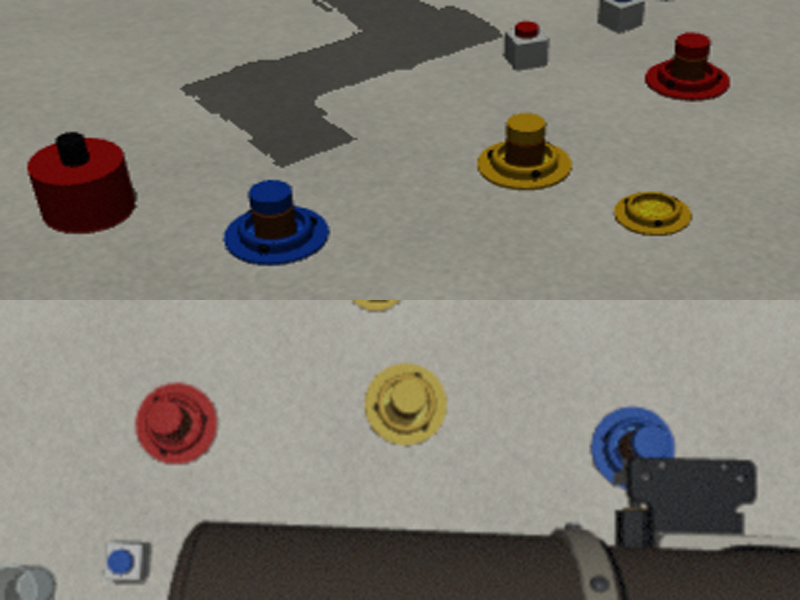

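All three jars stand centred in their bases, with cap tops in the scene view near (397,180), (330,212) and (228,258). I'll use the placed caps to check the camera-to-robot offset before picking up the cover.

```bash
python3 - <<'E'
from h import *
im={n:cv2.imread(f"pics/{n}1.png")[:,:,::-1].copy() for n in("scene","top")}
for c,uv in(("red",(397,180)),("yellow",(330,212)),("blue",(228,258))):
    ct=contour_at(mask(im["scene"],c,150,85),uv); print(c,cv2.boundingRect(ct),(plane("scene",cen(ct),62)[:2]-P["base_"+c]).round(1))
for n,uv in(("red",{"scene":(395,210),"top":(251,199)}),):
    o=find({"top":im["top"]},n,uv,"base"); print(o,plane("top",o["top"],4))
o=knob(im,{"scene":(149,239),"top":(488,265)}); print(plane("scene",o["scene"],80), plane("top",o["top"],80))
o=Q(); bot.move_gripper(60); pick(P["cover"],69,o,50,wide=60,up=200)
s=bot.camera("scene"); cv2.imwrite("pics/s2.png",s[:,:,::-1]); t=bot.read_state(); print(t["t"],t["width"],t["tcp_pos"],t["contact_force"])
E
```

```text
red (391, 182, 13, 7) [-0.2 -0. ]
yellow (323, 222, 15, 9) [ 0.  -0.7]
blue (220, 255, 16, 11) [-0.2 -0.8]
{'top': array([250.03886414, 198.99594116])} [613.72326128 200.77318267   4.        ]
[ 467.50678307 -364.8882437    80.        ] [ 468.88367729 -365.41269944   80.        ]
grip 20.92590822772929 50.00019371509552 [ 468.2 -364.4   69. ]
34.0167 20.91047369837786 [ 467.62611337 -364.03358938  198.69633194] [-1.27881662  0.00819575 -1.28839972]
```

```bash
python3 - <<'E'
from h import *
o=Q(); x,y=613.3,200.0
goto((x,y),200,o); f0=bot.read_state()["contact_force"]
for z,v in((95,120),(89,30),(86,20),(84,20)):
    bot.line_to([x,y,z],velocity=v); s=bot.read_state(); print(z,s["tcp_pos"].round(2),(s["contact_force"]-f0).round(1),s["moment"].round(2))
    if z==95:
        im=bot.camera("scene"); cv2.imwrite("pics/s3.png",cv2.resize(im[110:230,330:480],(750,600),interpolation=cv2.INTER_CUBIC)[:,:,::-1])
    if s["contact_force"][2]-f0[2]>6: break
E
```

```text
95 [613.89 200.24  95.83] [-0.2  1.1  0.4] [ 0.03  0.13 -0.03]
89 [613.17 199.91  88.88] [-0.2  0.1 -0.5] [0.02 0.07 0.07]
86 [613.21 199.94  85.79] [-0.9 -0.5  0.4] [0.03 0.16 0.  ]
84 [613.22 199.95  83.83] [-0.4 -0.3 -0.6] [ 0.12  0.08 -0.02]
```

View pics/s3.png

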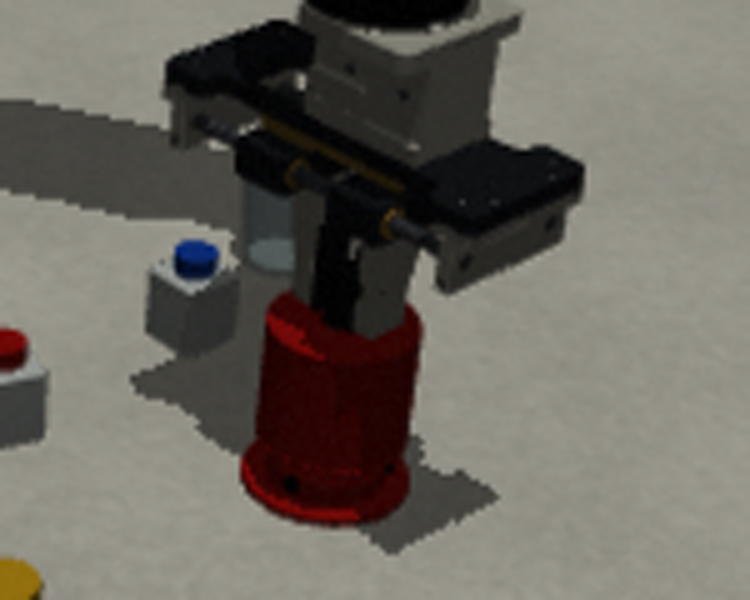

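The cover hangs upright and centred over the red base, with its lower edge above the clips and no contact so far. Next I press it down in small steps while watching the force.

```bash
python3 - <<'E'
from h import *
x,y=613.3,200.0
for z in(82,80,78,76,74,73,72,71):
    bot.line_to([x,y,z],velocity=15); bot.pause(0.1); s=bot.read_state(); print(z,s["tcp_pos"].round(2),s["contact_force"].round(1),round(s["t"],1))
    if s["contact_force"][2]>25: break
E
```

```text
82 [613.22 200.13  82.03] [-0.7  1.4 -0.4] 38.5
80 [613.33 200.08  79.86] [ 0.4  1.8 -2. ] 38.9
78 [613.1  199.97  77.67] [-0.5  1.5 -2.9] 39.2
76 [612.99 199.96  75.53] [-0.6  1.8 -6.4] 39.6
74 [613.42 199.85  74.13] [ 0.1 -1.  -2.1] 40.0
73 [613.51 200.03  73.17] [-0.  -0.8 -2. ] 40.4
72 [613.52 200.06  73.03] [-2.6  0.7  5.1] 40.7
71 [613.59 200.1   73.01] [-5.  -0.5 11.3] 41.0
```

The cover hit a hard stop at TCP 73.0, which is 69 + 4, so it is home. I'll release, retreat and check.

```bash
python3 - <<'E'
from h import *
o=Q(); x,y=613.3,200.0
bot.line_to([x,y,73],velocity=15); bot.move_gripper(60); bot.line_to([x,y,170],velocity=100); goto((450,-200),250,o)
im=bot.camera("scene"); cv2.imwrite("pics/s4.png",im[:,:,::-1]); t=bot.camera("top")
cv2.imwrite("pics/z4.png",np.vstack([cv2.resize(a,(800,300),interpolation=cv2.INTER_CUBIC) for a in(im[140:290,190:470],t[150:270,180:500])])[:,:,::-1])
k=knob({"scene":im,"top":t},{"scene":(395,163),"top":(243,196)}); print(k,tri(k),plane("scene",k["scene"],84),bot.read_state()["t"],bot.read_state()["contact_force"])
E
```

```text
{'scene': array([397.85454545, 174.7030303 ]), 'top': array([242.88111888, 195.48951049])} (array([613.13143759, 198.96832825,  91.32760546]), np.float64(0.0026562599974946873)) [605.24167313 208.22644901  84.        ] 45.0083 [0.26394524 0.61053698 0.09522045]
```

View pics/z4.png

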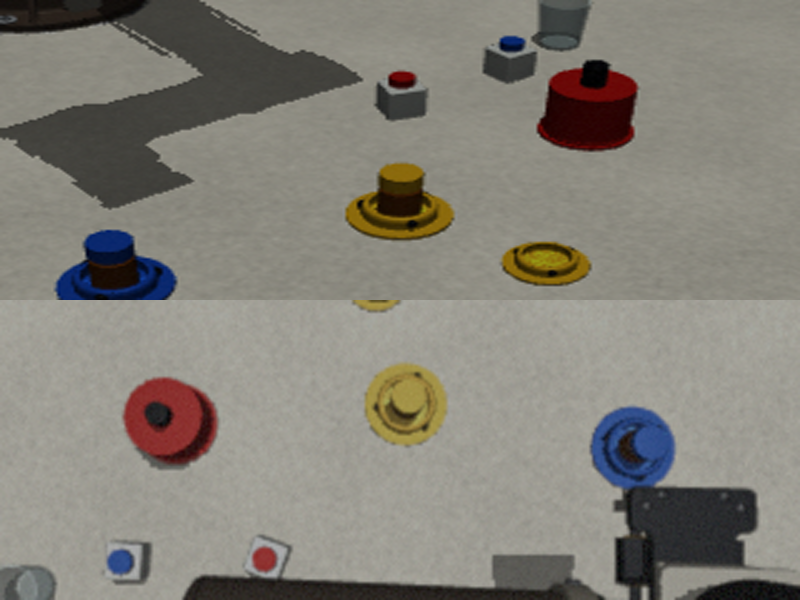

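The picture shows the cover level and seated on the red flange, and the other items untouched. The knob in the scene view is near (398,177), so my seed circle cut it off. I'll re-measure.

```bash
python3 - <<'E'
from h import *
im=cv2.imread("pics/s4.png")[:,:,::-1].copy(); t=bot.camera("top")
k=knob({"scene":im,"top":t},{"scene":(398,177),"top":(243,196)}); p=tri(k); print(k,p)
if abs(p[0][2]-84)<3 and np.hypot(*(p[0][:2]-P["base_red"]))<4: print(bot.close_job())
E
```

```text
{'scene': array([397.65770609, 176.93010753]), 'top': array([242.96666667, 195.53095238])} (array([613.3312051 , 199.81630672,  84.93789505]), np.float64(0.5732670576824973))
the job is handed in; nothing more can be done
None
```

I handed the job in at about 45 s: all three jars stand in the bases of their cap colours, and the red cover is snapped home on the red base, its knob measured 84.9 mm above the bench (fully home is 84) and within 0.5 mm of the base axis.

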